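Push the card reader out through the counter rail

TASK

The customer wants to pay: push the round black contactless reader through the narrow gap between the two middle brass posts of the low counter rail, until all of it lies just beyond the rail on the customer's side, in front of the gap and no more than about 10 cm past it. Slide it flat along the counter with the fingertips: do not pick it up or lift it, and leave everything else standing where it is.

Things in the scene. Friction and masses are not known exactly. Their poses are not given: they have to be found in the camera images.
- reader_puck: Contactless card reader: a flat round black puck, 61 mm across (radius 30.3), 20 mm high, about 70 g, loose on the robot's side of the rail. Origin: centre of its underside. It slides on the counter with ordinary friction and stops when no longer pushed; being round, its yaw does not matter.
- rail: Low wooden counter rail fixed to the counter: two wings (16 mm thick, 34 high), each with a round brass post (24 across, 46 high) at both ends; the customer's side is the far side. Origin: on the counter, midway between the two middle posts. x points through the gap to the customer, y along the rail; post centres at x = 0, y = +-45 and +-185 mm.
- gap (a point): Middle of the gap between the two middle brass posts, at counter height; the gap is 66 mm wide in the clear. Same axes as rail.
- lid_stack: Bystander, loose, not to be disturbed: stack of black cup lids, a ribbed black cylinder 69 across and 39 high (taller than the reader, on the robot's side of the rail, near its right wing). Origin: near the centre of its underside.
- sugar_caddy: Bystander, loose, not to be disturbed: white porcelain caddy with sugar sachets, 74x77x60 mm; on the customer's side of the rail, beside its right wing. Origin: near the centre of its underside.
- tumbler: Bystander, loose, not to be disturbed: clear drinking glass, 67 mm across, 105 high; at the right. Origin: near the centre of its underside.
- tamper: Bystander, loose, not to be disturbed: coffee tamper, steel foot 58 across and walnut handle, 94 high; at the right. Origin: near the centre of its underside.
- espresso_cup: Bystander, loose, not to be disturbed: white espresso cup with an ear, 78x99x55 mm; at the left. Origin: near the centre of its underside.
- barcode_scanner: Bystander, loose, not to be disturbed: black barcode scanner on a foot, 130x100x218 mm; at the left edge. Origin: near the centre of its underside.

How it is judged:
By the outcome, as a careful person would: the job done as asked, in the order asked, and still so for the second after the job is handed in, with the robot touching nothing.
It also fails if it takes over 51 s, if anything falls off the work surface, if the arm or the gripper's body presses on something with over 40 N, if the wrist force passes 120 N, or if a joint passes its speed limit or range.

ROBOT

A 6-joint arm with a two-finger parallel gripper is mounted at the origin on a cart in front of the work surface, level with it; the furniture and walls round the work are solid. World frame = base frame: x ahead of the robot, y to its left, z up, the work surface at z = 0. Lengths are in mm, angles in rad, forces in N, time in s.
With the tool pointing down it reaches from about 275 to 1000 mm from the base axis. Payload 8.4 kg.
Tool frame: the origin (TCP) lies on the centre line of the jaws, within the pads' length; the fingertips stand 25 mm ahead of it and the grasp point (between the pads) lies 6 mm ahead of it; z points along the fingers, x is the direction in which the jaws open and shut, and the axes are right-handed (so a half turn about z gives the same grasp; the last joint's range is limited). The gripper opens to 85 mm and grips with 20 to 120 N. Pads are 22 mm wide; open, the fingers measure 114 mm over their backs; the gripper's body (76 mm by 85 mm) begins 54 mm behind the grasp point. The pads swing forward as they close: fully open they stand 13 mm farther back than shut.
Start: joints at [1.201, 0.353, 1.633, -0, 1.155, -0.002], TCP at [224.726, 583.204, 256.281] pointing down, gripper open.
Joint ranges: [-2.63, 2.63], [-0.92, 2.1], [0.06, 2.66], [-1.3, 4.44], [0, 2.69], [-3.02, 3.02]. Speed limits (rad/s): [2.22, 2.22, 2.79, 3.14, 3.14, 3.14].

INTERFACE

Orientations are given as [roll, pitch, yaw] about the fixed x, y, z axes, in that order (R = Rz(yaw) Ry(pitch) Rx(roll)).
In Python, from rig import r gives the robot as it stands. The module is installed in compiled form; this text tells all that it offers.
- The arm moves only by the tool jog_arm, never from a script. Its argument "deltas" is a list of rows, each an object with "gripper": the gripper command: -1 is fully open, 1 is shut, values between are in proportion; "translation": the shift along the world's x, y, z in units of 10 cm (1.0 is 10 cm), a list of three; "dr": the turn, a rotation vector about the world's x, y, z in units of pi/2 rad (1.0 is pi/2 rad), a list of three. In form: [{"gripper": gripper, "translation": [x, y, z], "dr": [wx, wy, wz]}, ...]. A call has 1 to 12 rows; each row shifts and turns the commanded pose from where the row before left it; what a row does not reach is not made up. A row lasts 1/12 s, in which the tool goes at most 41.7 mm and 7.16 degrees, less where a joint would pass 70% of its speed; a pose out of reach is approached as far as the arm can. A call with a number of a shift or a turn outside -1 to 1 is refused whole. A call with a gripper value outside its range is refused whole. The fingers move at their own pace and stop on an object; "squeeze" is the grip in N (left out, the last holds). Time passes only in rows, so rows that do not move let the fingers close. It gives the time, the measured TCP pose, the force and the opening at its end, in the units of the state.
- r.sense(): the state, without advancing time (a new reading comes with each control period).
- r.grab_frame(name): name is "scene" or "top" or "wrist"; returns the picture (420x560x3 uint8, blue, green, red); there is no depth.
- r.calibration(name): a dict with "mtx" (3x3 intrinsics, pixels), "world_from_camera" (4x4, takes a point from camera to world coordinates). Camera axes: x right, y down, z forward; pixel columns grow to the right and rows downward; lengths in mm; the calibration is good to about 2 mm. A picture is of the moment at which its call begins: read the wrist's pose just before it. calibration takes no time and is no camera call; for the wrist camera it gives the pose at the moment of the call.
- r.sign_off(): hands the job in, once; it reports no verdict.
The state is a dict: "clock": time; "qpos": joint angles; "qvel": joint speeds; "joint_efforts": joint torques, N m; "eef_pos": TCP position; "tcp_rot": TCP orientation; "contact_force": force on the tool from outside, world axes, zero at the start; "wrist_torque": the same for the moment, N m; "opening": opening from 0.0 (shut) to 1.0 (fully open).
Only numpy, scipy, OpenCV 4.12 (cv2) and the standard library are available. Lean on these libraries where they do the work, as an engineer would, in place of code of your own. Each camera call takes 0.05 s, during which the arm holds its last target. There are 200 camera calls.

## Working session

There is one attempt and no reset: what is moved stays moved. The work goes in short steps, Python scripts to look and compute and a tool call to move; the robot and the scene stay as the last step left them, time stands still between calls to the robot, and variables do not carry over. Pictures are saved under pics/ and viewed, about 8 in all and at most 12, crops included, and the job is handed in when it is done.

Besides the shell and the picture viewer there is one more tool, called as name(argument=value, ...), one argument or row to a line, values as JSON. jog_arm: Moves the arm, as the interface text tells. Shifts and turns lie within -1 to 1; 1 stands for 10 cm of shift or pi/2 rad of turn. Its arguments: {"type":"object","properties":{"deltas":{"type":"array"},"squeeze":{"type":"number"}},"required":["deltas"]}

```bash
mkdir -p pics; cat > h.py <<'E'
import numpy as np, cv2
from rig import r
def ray(c,uv,z=0):
    K=np.array(c["mtx"]);T=np.array(c["world_from_camera"])
    d=T[:3,:3]@np.linalg.solve(K,[uv[0],uv[1],1.]);o=T[:3,3]
    return o+d*(z-o[2])/d[2]
def proj(c,p):
    K=np.array(c["mtx"]);T=np.linalg.inv(np.array(c["world_from_camera"]))
    q=K@(T[:3,:3]@np.array(p,float)+T[:3,3]);return q[:2]/q[2]
E
python3 - <<'E'
from h import *
s=r.sense();print(s)
for n in("top","scene"):
    c=r.calibration(n);print(n,np.round(c["mtx"],1).tolist(),np.round(c["world_from_camera"],3).tolist())
    cv2.imwrite(f"pics/{n}0.png",r.grab_frame(n))
E
```

```text
{'clock': 0.0, 'qpos': array([ 1.20056813e+00,  3.53670174e-01,  1.63412021e+00, -3.13616201e-05,
        1.15521125e+00, -2.40033386e-03]), 'qvel': array([ 0.00191135, -0.00065959, -0.00010008,  0.00035115,  0.00101182,
       -0.00084866]), 'joint_efforts': array([-1.21854133e-03, -6.05228233e+01, -3.42068875e+01,  8.03484068e-05,
        9.13031196e-03,  2.30349968e-06]), 'eef_pos': array([224.59363728, 582.78252507, 255.55386391]), 'tcp_rot': array([3.14156736e+00, 1.40904635e-03, 1.20298113e+00]), 'contact_force': array([-0.6128428 ,  0.01844821,  0.14037364]), 'wrist_torque': array([ 0.04298946, -0.01637815,  0.01625186]), 'opening': 0.997031245347641}
top [[480.7, 0.0, 277.7], [0.0, 480.7, 208.3], [0.0, 0.0, 1.0]] [[-0.015, -0.979, 0.204, 247.125], [-1.0, 0.015, -0.002, -29.497], [-0.001, -0.204, -0.979, 1633.749], [0.0, 0.0, 0.0, 1.0]]
scene [[421.3, 0.0, 279.2], [0.0, 421.3, 208.3], [0.0, 0.0, 1.0]] [[0.635, -0.519, 0.572, -188.671], [-0.772, -0.406, 0.489, -709.435], [-0.022, -0.753, -0.658, 949.179], [0.0, 0.0, 0.0, 1.0]]
```

View pics/top0.png

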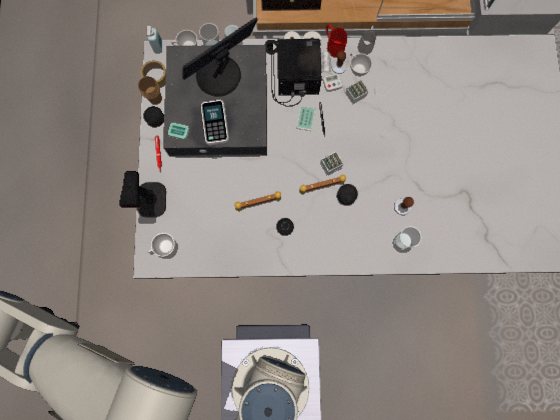

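View pics/scene0.png

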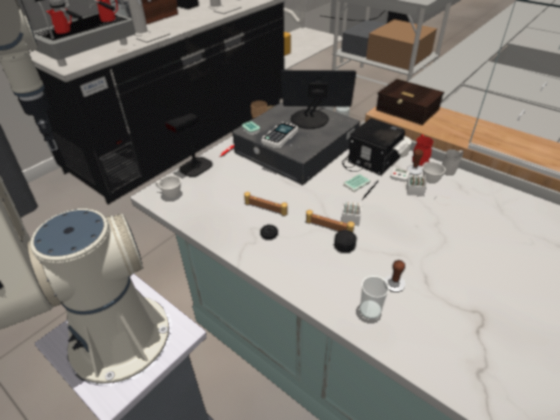

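Top view: reader at about (285,227), posts near (237,205), (278,196), (304,188) and (343,179), lid stack at (347,194). Next I refine these with masks.

```bash
python3 - <<'E'
from h import *
c=r.calibration("top");im=cv2.imread("pics/top0.png")
hsv=cv2.cvtColor(im,cv2.COLOR_BGR2HSV)
def blobs(m,x0,x1,y0,y1,z,amin=8):
    n,l,st,ce=cv2.connectedComponentsWithStats(m.astype(np.uint8))
    for i in range(1,n):
        if st[i,4]>=amin and x0<ce[i][0]<x1 and y0<ce[i][1]<y1: print(ce[i].round(1),st[i,4],ray(c,ce[i],z).round(1))
print("black");blobs(hsv[...,2]<70,225,380,170,250,10)
print("brass");blobs((hsv[...,0]>17)&(hsv[...,0]<32)&(hsv[...,1]>110)&(hsv[...,2]>110),225,360,165,220,40,3)
cv2.imwrite("pics/top0c.png",cv2.resize(im[150:250,220:370],None,fx=5,fy=5,interpolation=cv2.INTER_CUBIC))
E
```

```text
black
[323.6 186. ] 44 [ 662.  -193.5   10. ]
[346.8 194.2] 333 [ 631.4 -273.    10. ]
[259.2 202.7] 46 [605.6  31.5  10. ]
[284.7 226.2] 226 [522.1 -55.3  10. ]
brass
[342.2 177.6] 32 [ 683.1 -255.1   40. ]
[302.8 187.9] 33 [ 648.5 -119.    40. ]
[311.7 185.7] 3 [ 656.  -149.7   40. ]
[277.5 194.5] 32 [626.7 -32.4  40. ]
[268.5 196.5] 4 [620.2  -1.6  40. ]
[237.6 204.9] 36 [592.6 103.4  40. ]
[246.5 202.5] 4 [600.4  73.3  40. ]
```

View pics/top0c.png

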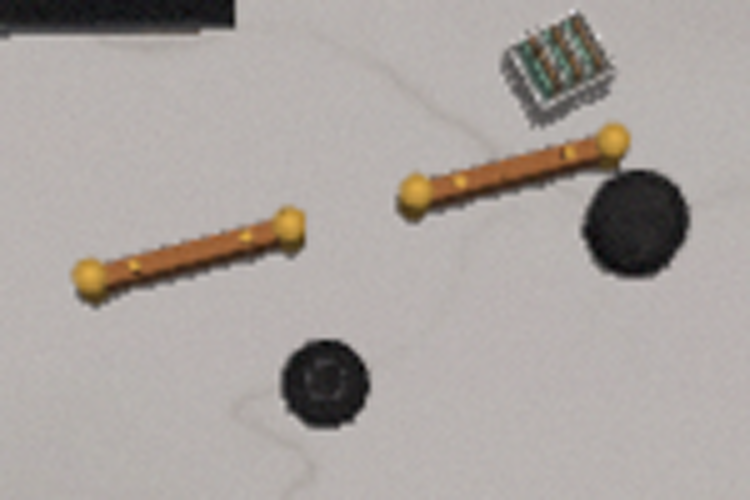

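jog_arm(
  deltas=[
    {"gripper":0.4,"translation":[0.12,-0.245,0],"dr":[0,0,-0.0254]},
    {"gripper":0.4,"translation":[0.12,-0.245,0],"dr":[0,0,-0.0254]},
    {"gripper":0.4,"translation":[0.12,-0.245,0],"dr":[0,0,-0.0254]},
    {"gripper":0.4,"translation":[0.12,-0.245,0],"dr":[0,0,-0.0254]},
    {"gripper":0.4,"translation":[0.12,-0.245,0],"dr":[0,0,-0.0254]},
    {"gripper":0.4,"translation":[0.12,-0.245,0],"dr":[0,0,-0.0254]},
    {"gripper":0.4,"translation":[0.12,-0.245,0],"dr":[0,0,-0.0254]},
    {"gripper":0.4,"translation":[0.12,-0.245,0],"dr":[0,0,-0.0254]},
    {"gripper":0.4,"translation":[0.12,-0.245,0],"dr":[0,0,-0.0254]},
    {"gripper":0.4,"translation":[0.12,-0.245,0],"dr":[0,0,-0.0254]},
    {"gripper":0.4,"translation":[0.12,-0.245,0],"dr":[0,0,-0.0254]},
    {"gripper":0.4,"translation":[0.12,-0.245,0],"dr":[0,0,-0.0254]},
  ],
)

```text
clock: 1.1
eef_pos: [368.9, 287.8, 256.1]
tcp_rot: [-3.142, 0.0, 0.722]
contact_force: [0.9, 0.2, 0.1]
opening: 0.305
```

jog_arm(
  deltas=[
    {"gripper":0.4,"translation":[0.12,-0.245,0],"dr":[0,0,-0.0254]},
    {"gripper":0.4,"translation":[0.12,-0.245,0],"dr":[0,0,-0.0254]},
    {"gripper":0.4,"translation":[0.12,-0.245,0],"dr":[0,0,-0.0254]},
    {"gripper":0.4,"translation":[0.12,-0.245,0],"dr":[0,0,-0.0254]},
    {"gripper":0.4,"translation":[0.12,-0.245,0],"dr":[0,0,-0.0254]},
    {"gripper":0.4,"translation":[0.12,-0.245,0],"dr":[0,0,-0.0254]},
    {"gripper":0.4,"translation":[0.12,-0.245,0],"dr":[0,0,-0.0254]},
    {"gripper":0.4,"translation":[0.12,-0.245,0],"dr":[0,0,-0.0254]},
    {"gripper":0.4,"translation":[0.12,-0.245,0],"dr":[0,0,-0.0254]},
    {"gripper":0.4,"translation":[0.12,-0.245,0],"dr":[0,0,-0.0254]},
    {"gripper":0.4,"translation":[0.1,-0.245,0],"dr":[0,0,-0.0254]},
    {"gripper":0.4,"translation":[0,0,0],"dr":[0,0,0]},
  ],
)

```text
clock: 2.1
eef_pos: [500.1, 16.4, 256.2]
tcp_rot: [3.14, -0.0, 0.281]
contact_force: [-0.4, -0.1, -0.5]
opening: 0.3
```

```bash
python3 - <<'E'
from h import *
s=r.sense();print(s["clock"],s["eef_pos"].round(1),s["tcp_rot"].round(3),s["opening"],s["contact_force"].round(1))
c=r.calibration("wrist");im=r.grab_frame("wrist");cv2.imwrite("pics/w1.png",im)
np.savez("pics/w1.npz",mtx=c["mtx"],world_from_camera=c["world_from_camera"])
print(np.round(c["world_from_camera"],3).tolist(),np.round(c["mtx"],1).tolist())
for p in([522,-55,10],[637.7,-75.7,0],[626.7,-32.4,40],[648.5,-119,40]):print(p,proj(c,p).round(1))
E
```

```text
2.1 [500.1  16.4 256.2] [ 3.14  -0.     0.281] 0.299579332181226 [-0.4 -0.1 -0.5]
[[0.961, 0.267, 0.074, 481.727], [0.277, -0.926, -0.257, 80.622], [0.0, 0.267, -0.964, 373.441], [0.0, 0.0, 0.0, 1.0]] [[342.6, 0.0, 279.7], [0.0, 342.6, 209.4], [0.0, 0.0, 1.0]]
[522, -55, 10] [280.6 244. ]
[637.7, -75.7, 0] [368.3 281.5]
[626.7, -32.4, 40] [382.1 260.9]
[648.5, -119, 40] [373.  334.2]
```

View pics/w1.png

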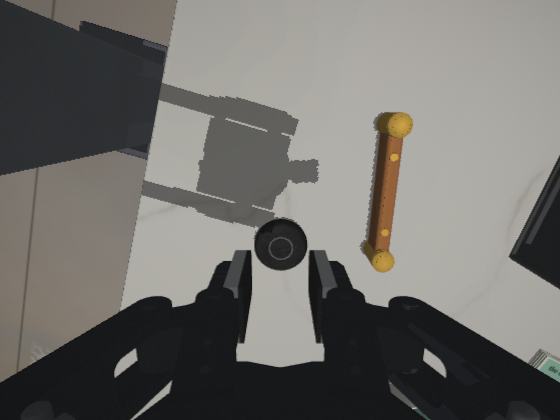

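jog_arm(
  deltas=[
    {"gripper":0.4,"translation":[0.05,-0.115,0],"dr":[0,0,-0.011]},
    {"gripper":0.4,"translation":[0.05,-0.115,0],"dr":[0,0,-0.011]},
    {"gripper":0.4,"translation":[0,0,-0.3],"dr":[0,0,0]},
    {"gripper":0.4,"translation":[0,0,-0.3],"dr":[0,0,0]},
    {"gripper":0.4,"translation":[0,0,-0.3],"dr":[0,0,0]},
    {"gripper":0.4,"translation":[0,0,-0.3],"dr":[0,0,0]},
    {"gripper":0.4,"translation":[0,0,-0.3],"dr":[0,0,0]},
    {"gripper":0.4,"translation":[0,0,-0.3],"dr":[0,0,0]},
    {"gripper":0.4,"translation":[0,0,-0.2],"dr":[0,0,0]},
    {"gripper":0.4,"translation":[0,0,-0.15],"dr":[0,0,0]},
    {"gripper":0.4,"translation":[0,0,0],"dr":[0,0,0]},
    {"gripper":0.4,"translation":[0,0,0],"dr":[0,0,0]},
  ],
)

```text
clock: 3.15
eef_pos: [508.4, -3.3, 40.8]
tcp_rot: [-3.141, 0.002, 0.251]
contact_force: [-0.1, 0.2, 0.1]
opening: 0.3
```

jog_arm(
  deltas=[
    {"gripper":0.4,"translation":[0.015,-0.03,-0.1],"dr":[0,0,-0.0025]},
    {"gripper":0.4,"translation":[0,0,0],"dr":[0,0,0]},
    {"gripper":0.4,"translation":[0.0147,-0.0582,0],"dr":[0,0,0]},
    {"gripper":0.4,"translation":[0.0147,-0.0582,0],"dr":[0,0,0]},
    {"gripper":0.4,"translation":[0.0147,-0.0582,0],"dr":[0,0,0]},
    {"gripper":0.4,"translation":[0.0147,-0.0582,0],"dr":[0,0,0]},
    {"gripper":0.4,"translation":[0.0147,-0.0582,0],"dr":[0,0,0]},
    {"gripper":0.4,"translation":[0.0147,-0.0582,0],"dr":[0,0,0]},
    {"gripper":0.4,"translation":[0.0147,-0.0582,0],"dr":[0,0,0]},
    {"gripper":0.4,"translation":[0.0147,-0.0582,0],"dr":[0,0,0]},
    {"gripper":0.4,"translation":[0.0147,-0.0582,0],"dr":[0,0,0]},
    {"gripper":0.4,"translation":[0.0147,-0.0582,0],"dr":[0,0,0]},
  ],
)

```text
clock: 4.15
eef_pos: [525.0, -65.1, 31.3]
tcp_rot: [-3.142, 0.0, 0.247]
contact_force: [0.3, 1.0, 1.6]
opening: 0.302
```

```bash
cat >> h.py <<'E'
G=np.array([637.7,-75.7]);A=0.2472;X=np.array([np.cos(A),np.sin(A)]);Y=np.array([-X[1],X[0]])
def rail(p): d=np.array(p[:2])-G; return np.round([d@X,d@Y],1)
def world(x,y): return (G+x*X+y*Y).round(1)
E
python3 - <<'E'
from h import *
s=r.sense();print(s["clock"],s["eef_pos"].round(1),rail(s["eef_pos"]),s["contact_force"].round(1))
c=r.calibration("wrist");im=r.grab_frame("wrist");cv2.imwrite("pics/w2.png",im)
for y in(0,):print(proj(c,[*world(-107,0),20]).round(1))
E
```

```text
4.15 [525.  -65.1  31.3] [-106.6   37.9] [0.3 1.  1.6]
[278.7 359.7]
```

View pics/w2.png

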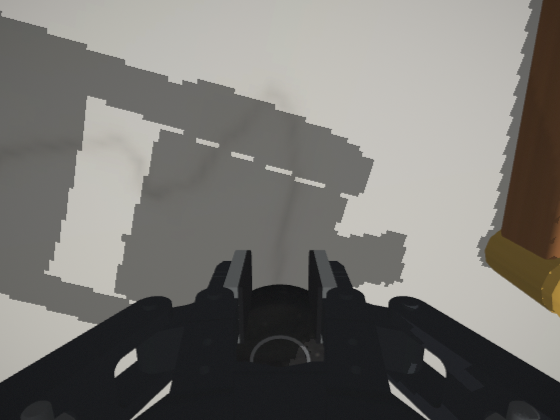

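jog_arm(
  deltas=[
    {"gripper":0.4,"translation":[-0.018,0.0725,0],"dr":[0,0,0]},
    {"gripper":0.4,"translation":[-0.018,0.0725,0],"dr":[0,0,0]},
    {"gripper":0.4,"translation":[0,0,0.3],"dr":[0,0,0]},
    {"gripper":0.4,"translation":[0,0,0.3],"dr":[0,0,0]},
    {"gripper":0.4,"translation":[0,0,0.3],"dr":[0,0,0]},
    {"gripper":0.4,"translation":[0,0,0],"dr":[0,0,-0.07]},
    {"gripper":0.4,"translation":[-0.03,-0.05,0],"dr":[0,0,-0.07]},
    {"gripper":0.4,"translation":[-0.03,-0.05,0],"dr":[0,0,-0.07]},
    {"gripper":0.4,"translation":[-0.03,-0.05,0],"dr":[0,0,-0.07]},
    {"gripper":0.4,"translation":[-0.03,-0.05,0],"dr":[0,0,-0.07]},
    {"gripper":0.4,"translation":[-0.03,-0.05,0],"dr":[0,0,-0.07]},
    {"gripper":0.4,"translation":[-0.03,-0.05,0],"dr":[0,0,-0.07]},
  ],
)

```text
clock: 5.2
eef_pos: [502.7, -79.2, 121.1]
tcp_rot: [3.141, 0.0, -0.527]
contact_force: [1.0, -0.3, 0.0]
opening: 0.298
```

jog_arm(
  deltas=[
    {"gripper":0.4,"translation":[-0.03,-0.05,0],"dr":[0,0,-0.07]},
    {"gripper":0.4,"translation":[-0.03,-0.05,0],"dr":[0,0,-0.07]},
    {"gripper":0.4,"translation":[-0.03,-0.05,0],"dr":[0,0,-0.07]},
    {"gripper":0.4,"translation":[-0.03,-0.05,0],"dr":[0,0,-0.07]},
    {"gripper":0.4,"translation":[-0.03,-0.05,0],"dr":[0,0,-0.07]},
    {"gripper":0.4,"translation":[-0.03,-0.05,0],"dr":[0,0,-0.07]},
    {"gripper":0.4,"translation":[-0.03,-0.05,0],"dr":[0,0,-0.07]},
    {"gripper":0.4,"translation":[0,0,0],"dr":[0,0,-0.02]},
    {"gripper":0.4,"translation":[0,0,0],"dr":[0,0,0]},
    {"gripper":0.4,"translation":[0,0,0],"dr":[0,0,0]},
  ],
)

```text
clock: 6.03
eef_pos: [482.1, -114.3, 121.2]
tcp_rot: [3.141, 0.0, -1.322]
contact_force: [-0.7, 1.2, -0.6]
opening: 0.298
```

```bash
python3 - <<'E'
from h import *
s=r.sense();print(s["clock"],s["eef_pos"].round(1),s["tcp_rot"].round(3),rail(s["eef_pos"]),s["contact_force"].round(1))
c=r.calibration("wrist");im=r.grab_frame("wrist");cv2.imwrite("pics/w3.png",im)
ct=r.calibration("top");t=r.grab_frame("top")
for n,p in(("puck",[*world(-107,0),20]),("pL",[*world(0,45),46]),("pR",[*world(0,-45),46])):print(n,proj(c,p).round(1))
def unp(uv,z): return rail(ray(c,uv,z))
hsv=cv2.cvtColor(im,cv2.COLOR_BGR2HSV)
m=((hsv[...,0]>15)&(hsv[...,0]<34)&(hsv[...,1]>110)&(hsv[...,2]>90)).astype(np.uint8)
n,l,st,ce=cv2.connectedComponentsWithStats(m)
for i in range(1,n):
    if st[i,4]>80: print("brass",ce[i].round(1),st[i].tolist(),unp(ce[i],30))
cv2.imwrite("pics/t3.png",t)
E
```

```text
6.0333 [ 482.1 -114.3  121.2] [ 3.141  0.    -1.322] [-160.3    0.7] [-0.7  1.2 -0.6]
puck [280.1 138.2]
pL [184.8 -90.4]
pR [376.3 -90. ]
```

View pics/w3.png

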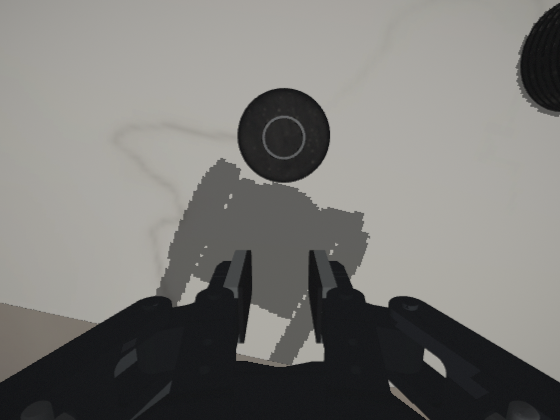

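jog_arm(
  deltas=[
    {"gripper":0.4,"translation":[0.003,-0.007,-0.3],"dr":[0,0,-0.001]},
    {"gripper":0.4,"translation":[0,0,-0.3],"dr":[0,0,0]},
    {"gripper":0.4,"translation":[0,0,-0.3],"dr":[0,0,0]},
    {"gripper":0.4,"translation":[0,0,0],"dr":[0,0,0]},
    {"gripper":0.4,"translation":[0.0776,0.0196,0],"dr":[0,0,0]},
    {"gripper":0.4,"translation":[0.0776,0.0196,0],"dr":[0,0,0]},
    {"gripper":0.4,"translation":[0.0776,0.0196,0],"dr":[0,0,0]},
    {"gripper":0.4,"translation":[0.0776,0.0196,0],"dr":[0,0,0]},
    {"gripper":0.4,"translation":[0.0776,0.0196,0],"dr":[0,0,0]},
    {"gripper":0.4,"translation":[0.0776,0.0196,0],"dr":[0,0,0]},
    {"gripper":0.4,"translation":[0.0776,0.0196,0],"dr":[0,0,0]},
    {"gripper":0.4,"translation":[0.0776,0.0196,0],"dr":[0,0,0]},
  ],
)

```text
clock: 7.13
eef_pos: [545.6, -99.8, 31.6]
tcp_rot: [-3.141, -0.0, -1.325]
contact_force: [-1.8, -0.7, 1.7]
opening: 0.301
```

```bash
python3 - <<'E'
from h import *
s=r.sense();print(s["clock"],s["eef_pos"].round(1),s["tcp_rot"].round(3),rail(s["eef_pos"]),s["contact_force"].round(1))
c=r.calibration("wrist");im=r.grab_frame("wrist");cv2.imwrite("pics/w4.png",im)
x=rail(s["eef_pos"])[0]+38.6
for n,p in(("puck",[*world(x,0),20]),("pL",[*world(0,45),46]),("pR",[*world(0,-45),46]),("baseL",[*world(0,33),20]),("baseR",[*world(0,-33),20])):print(n,proj(c,p).round(1))
E
```

```text
7.1333 [545.6 -99.8  31.6] [-3.141 -0.    -1.325] [-95.2  -0.8] [-1.8 -0.7  1.7]
puck [275.9 192.4]
pL [106.4   7.6]
pR [441.6   6.9]
baseL [178.5  30.6]
baseR [371.9  30.1]
```

View pics/w4.png

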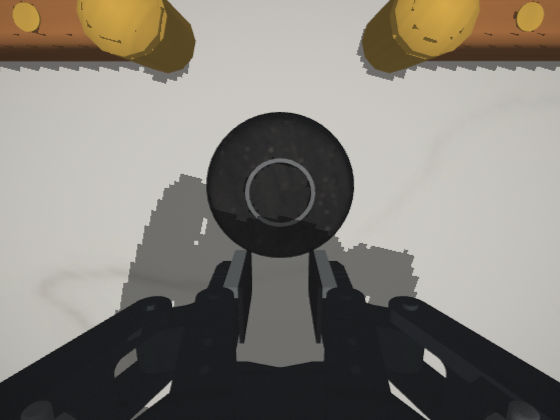

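Puck centre is at column 280 and the gap middle at about column 277, so it is about 1 mm off centre. I'll push on slowly and watch the force.

jog_arm(
  deltas=[
    {"gripper":0.4,"translation":[0.057,0.019,0.03],"dr":[0,0,0]},
    {"gripper":0.4,"translation":[0.058,0.0146,0],"dr":[0,0,0]},
    {"gripper":0.4,"translation":[0.058,0.0146,0],"dr":[0,0,0]},
    {"gripper":0.4,"translation":[0.058,0.0146,0],"dr":[0,0,0]},
    {"gripper":0.4,"translation":[0.058,0.0146,0],"dr":[0,0,0]},
    {"gripper":0.4,"translation":[0.058,0.0146,0],"dr":[0,0,0]},
    {"gripper":0.4,"translation":[0.058,0.0146,0],"dr":[0,0,0]},
    {"gripper":0.4,"translation":[0.058,0.0146,0],"dr":[0,0,0]},
  ],
)

```text
clock: 7.85
eef_pos: [591.5, -87.8, 34.2]
tcp_rot: [3.141, 0.0, -1.326]
contact_force: [-0.8, -0.6, 1.0]
opening: 0.298
```

```bash
python3 - <<'E'
from h import *
s=r.sense();print(s["clock"],s["eef_pos"].round(1),s["tcp_rot"].round(3),rail(s["eef_pos"]),s["contact_force"].round(1))
im=r.grab_frame("wrist");cv2.imwrite("pics/w5.png",im)
E
```

```text
7.85 [591.5 -87.8  34.2] [ 3.141  0.    -1.326] [-47.7  -0.4] [-0.8 -0.6  1. ]
```

View pics/w5.png

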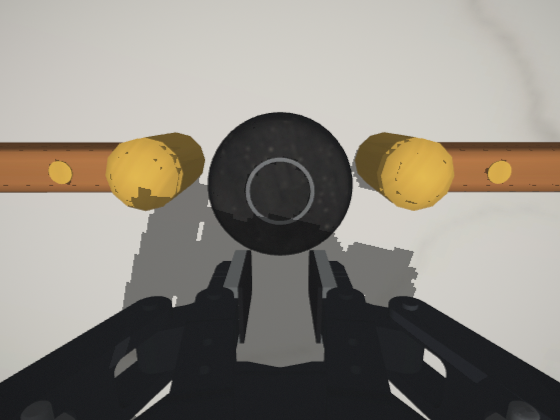

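Puck is centred in the gap: column 280 against a post midpoint of about 280. Continuing.

jog_arm(
  deltas=[
    {"gripper":0.4,"translation":[0.058,0.0146,0],"dr":[0,0,0]},
    {"gripper":0.4,"translation":[0.058,0.0146,0],"dr":[0,0,0]},
    {"gripper":0.4,"translation":[0.058,0.0146,0],"dr":[0,0,0]},
    {"gripper":0.4,"translation":[0.058,0.0146,0],"dr":[0,0,0]},
  ],
)

```text
clock: 8.23
eef_pos: [614.9, -81.9, 34.3]
tcp_rot: [-3.141, -0.0, -1.326]
contact_force: [-0.2, -0.5, -1.2]
opening: 0.301
```

jog_arm(
  deltas=[
    {"gripper":0.4,"translation":[0.058,0.0146,0],"dr":[0,0,0]},
    {"gripper":0.4,"translation":[0.058,0.0146,0],"dr":[0,0,0]},
    {"gripper":0.4,"translation":[0.058,0.0146,0],"dr":[0,0,0]},
  ],
)

```text
clock: 8.48
eef_pos: [632.2, -77.5, 34.3]
tcp_rot: [-3.142, -0.0, -1.325]
contact_force: [-1.4, 0.0, -0.3]
opening: 0.303
```

jog_arm(
  deltas=[
    {"gripper":0.4,"translation":[0.058,0.0146,0],"dr":[0,0,0]},
    {"gripper":0.4,"translation":[0.058,0.0146,0],"dr":[0,0,0]},
    {"gripper":0.4,"translation":[0.058,0.0146,0],"dr":[0,0,0]},
    {"gripper":0.4,"translation":[0.058,0.0146,0],"dr":[0,0,0]},
  ],
)

```text
clock: 8.82
eef_pos: [655.4, -71.7, 34.2]
tcp_rot: [3.142, 0.0, -1.325]
contact_force: [-0.3, -0.1, 0.4]
opening: 0.299
```

jog_arm(
  deltas=[
    {"gripper":0.4,"translation":[-0.058,-0.0146,0],"dr":[0,0,0]},
    {"gripper":0.4,"translation":[-0.058,-0.0146,0],"dr":[0,0,0]},
    {"gripper":0.4,"translation":[-0.058,-0.0146,0],"dr":[0,0,0]},
    {"gripper":0.4,"translation":[0,0,0.2],"dr":[0,0,0]},
    {"gripper":0.4,"translation":[0,0,0.3],"dr":[0,0,0]},
    {"gripper":0.4,"translation":[0,0,0.3],"dr":[0,0,0]},
    {"gripper":0.4,"translation":[-0.2,-0.05,0.3],"dr":[0,0,0]},
    {"gripper":0.4,"translation":[-0.2,-0.05,0.3],"dr":[0,0,0]},
    {"gripper":0.4,"translation":[-0.2,-0.05,0.3],"dr":[0,0,0]},
    {"gripper":0.4,"translation":[-0.2,-0.05,0],"dr":[0,0,0]},
    {"gripper":0.4,"translation":[0,0,0],"dr":[0,0,0]},
    {"gripper":0.4,"translation":[0,0,0],"dr":[0,0,0]},
  ],
)

```text
clock: 9.82
eef_pos: [556.1, -96.6, 204.7]
tcp_rot: [-3.141, -0.0, -1.327]
contact_force: [-0.3, 0.4, -0.5]
opening: 0.3
```

```bash
python3 - <<'E'
from h import *
s=r.sense();print(s["clock"],s["eef_pos"].round(1),s["contact_force"].round(1))
c=r.calibration("wrist");im=r.grab_frame("wrist");cv2.imwrite("pics/w6.png",im)
t=r.grab_frame("top");cv2.imwrite("pics/t6.png",t)
m=(im.max(2)<70).astype(np.uint8);n,l,st,ce=cv2.connectedComponentsWithStats(m)
for i in range(1,n):
    if st[i,4]>500: print(ce[i].round(0),st[i].tolist(),rail(ray(c,ce[i],12)))
t0=cv2.imread("pics/top0.png");d=(cv2.absdiff(t0,t).max(2)>60).astype(np.uint8)
n,l,st,ce=cv2.connectedComponentsWithStats(d)
print([ (ce[i].round(0).tolist(),int(st[i,4])) for i in range(1,n) if st[i,4]>15 and ce[i][0]>120])
E
```

```text
9.8167 [556.1 -96.6 204.7] [-0.3  0.4 -0.5]
[280.  30.] [244, 0, 73, 62, 2806] [50.1 -1.1]
[279.  17.] [265, 1, 30, 34, 804] [60.  -1.1]
[509.  19.] [476, 0, 75, 40, 906] [  58.  -187.7]
[494. 160.] [444, 120, 100, 82, 6550] [ -56.2 -194.3]
[278. 363.] [0, 250, 560, 170, 53885] [-273.     1.8]
[([297.0, 198.0], 819), ([329.0, 167.0], 85), ([317.0, 185.0], 200), ([301.0, 234.0], 471), ([262.0, 256.0], 120), ([284.0, 276.0], 42), ([233.0, 319.0], 25), ([226.0, 341.0], 3921), ([322.0, 362.0], 196), ([272.0, 368.0], 623), ([159.0, 378.0], 735), ([310.0, 398.0], 452), ([233.0, 398.0], 278), ([146.0, 404.0], 1218), ([155.0, 388.0], 26), ([272.0, 386.0], 91), ([303.0, 387.0], 16), ([242.0, 391.0], 16), ([194.0, 404.0], 184)]
```

View pics/w6.png

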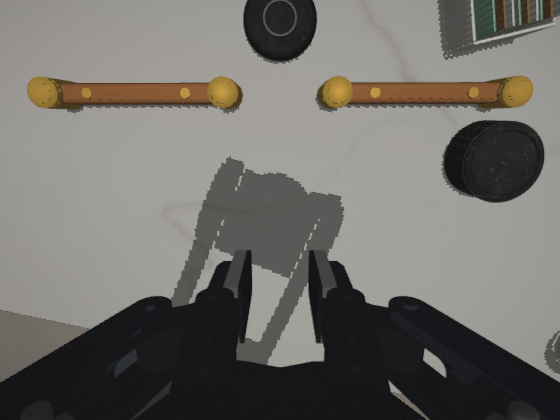

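View pics/t6.png

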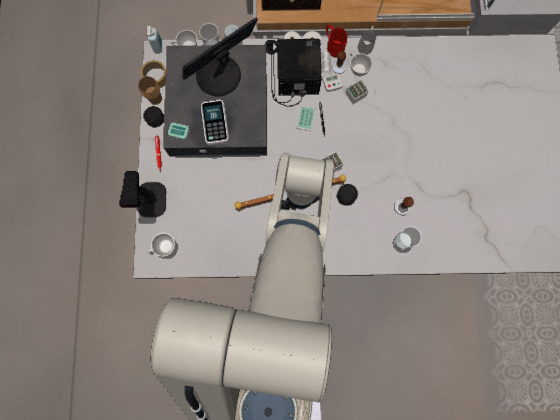

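```bash
python3 -c "
from rig import r
print(r.sign_off())"
```

```text
the job is handed in; nothing more can be done
None
```

The reader now lies flat on the customer's side of the rail, right in front of the gap, and I handed the job in about 10 s into the 51 s allowed. I pushed it sideways with two part-open fingertips until it lined up with the gap. I then regripped behind it, slid it straight through, backed off and lifted clear.

- **Position:** the last wrist picture puts its centre about 58–60 mm past the rail line and about 1 mm off the gap's middle. Its near edge is about 15 mm beyond the posts and its far edge about 90 mm past the rail line. The very top of the reader was cut off in that picture.
- **Forces:** readings stayed under about 3 N at the end of every move.
- **Bystanders:** in the last top view the lid stack, tumbler, tamper, cup and scanner look as they were. The arm partly hid the sugar caddy there; the part I could see, also in the wrist picture, looked undisturbed, but I did not re-measure it.

No check failed. The first gap estimate differed from the close view by about 1 mm, so I corrected the aim slightly before pushing through.

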